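# Set out a frame corner for pressing

## Robot

A 6-joint arm with a two-finger parallel gripper is mounted at the origin on the work surface. World frame = base frame: x ahead of the robot, y to its left, z up, the work surface at z = 0. Lengths are in m, angles in degrees, forces in N, time in s.
With the tool pointing down it reaches from about 0.3 to 0.75 m from the base axis. Payload 8.5 kg.
Tool frame: the origin (TCP) lies midway between the tips of the shut fingers; the grasp point (between the pads) lies 19 mm behind it (env.pinch_z is the z of the grasp point in the tool frame, in m); z points along the fingers, y is the line along which they close (so a half turn about z gives the same grasp; the last joint's range is limited). The gripper opens to 85 mm and grips with 20 to 120 N. Pads are 22 mm wide; open, the fingers measure 114 mm over their backs; the gripper's body (76 mm by 85 mm) begins 54 mm behind the grasp point. The pads swing forward as they close: fully open they stand 13 mm farther back than shut.
Start: joints at [63.065, 21.807, 74.336, -0, 83.858, -12.336], TCP at [0.139, 0.532, 0.231] pointing down, gripper open.
Joint ranges: [-178.18, 178.18], [-50.72, 133.34], [12.68, 142.11], [-81.47, 261.47], [9.98, 163.14], [-165.26, 165.26]. Speed limits (degrees/s): [136.94, 136.94, 180, 180, 180, 180].

## Interface

Orientations are given as a 3x3 rotation matrix whose columns are the frame's x, y, z axes.
In Python, from rig import env gives the robot as it stands.
- The arm moves only by the tool arm_command, never from a script. Its argument "deltas" is a list of rows, each an object of numbers: "rx", "ry", "rz": the turn, a rotation vector about the tool's x, y, z in rad; "dx", "dy", "dz": the shift along the tool's x, y, z in m; "fingers": the finger opening in m, from 0 to 0.0854. In form: [{"rx": .., "ry": .., "rz": .., "dx": .., "dy": .., "dz": .., "fingers": ..}, ...]. A call has 1 to 12 rows; each row shifts and turns the commanded pose from where the row before left it, along the tool's axes as they then stand; what a row does not reach is not made up. A row lasts 1/10 s, in which the tool goes at most 50 mm and 8.59 degrees, less where a joint would pass 70% of its speed; a pose out of reach is approached as far as the arm can. A call is refused whole if a number of a shift passes 0.05 or a number of a turn 0.15, either way. A call with a gripper value outside its range is refused whole. The fingers move at their own pace and stop on an object; "squeeze" is the grip in N (left out, the last holds). Time passes only in rows, so rows that do not move let the fingers close. It gives the time, the measured TCP pose, the force, the opening and the grip force at its end, in the units of the state.
- env.observe(): the state, without advancing time (a new reading comes with each control period).
- env.get_image(name): name is "scene" or "side" or "wrist"; returns a dict with "color" (384x512x3 uint8, blue, green, red), "camera_matrix" (3x3 intrinsics, pixels), "k1" (the pictures are not rectified: a ray, as slopes to the right and down, at radius r is drawn at 1 + k1 r^2 times it, then the intrinsics apply), "eye" and "orientation" of the camera in the world. Camera axes: x right, y up, looking along -z (the intrinsics and any distortion apply to the point x, -y, -z); pixel columns grow to the right and rows downward; lengths in m; the calibration is good to about 2 mm. A picture is of the moment at which its call begins. There is no depth.
- env.close_job(): hands the job in; it is judged then, once.
Trained networks look in a picture, given as the dict that the camera call returned (one of the last four; its "shot" number tells which), for a name from the list of things; names that differ only in an ending like _2 or _b are one class to them, and where a whole thing is asked for, a point or a joint stands for the part that bears it (a point fixed in the world has none). Each returns a list of dicts, best first, with "p" (0 to 1); they miss things now and then, are a little off and sometimes report something else, mostly with a low value. They report only what shows in the picture. A call takes as long as a camera call. They do not tell look-alikes from the thing itself.
- env.look_for(query, picture): "box" ([left, top, right, bottom] in pixels, round what is visible of it).
- env.tip_of(query, picture): "location" ([column, row] in pixels: a listed point, or the origin of a listed thing).
The state is a dict: "time_s": time; "q": joint angles; "qvel": joint speeds; "joint_efforts": joint torques, N m; "position": TCP position; "tool_rot": TCP orientation; "ft_force": force on the tool from outside, world axes, zero at the start; "wrist_torque": the same for the moment, N m; "grip_width": finger opening in m; "gripper_force": force on a finger pad.
Only numpy, scipy, OpenCV 4.12 (cv2) and the standard library are available. Lean on these libraries where they do the work, as an engineer would, in place of code of your own. Each camera call takes 0.05 s, during which the arm holds its last target. There are 200 camera calls.

## Task

On the birch flap, lay the mahogany frame corner flat and squarely in the middle of the cork pad and stand the iron weight on top of it, centred over the mitre joint. Lay the brass frame hook flat in the middle of the blue felt pad, and lay the red-handled screwdriver on the bare plywood midway between the two pads, pointing front to back, with its middle level with the pads' middles. Let go of everything, and leave the pale oak corner, the jar and the glue bottle where they stand.

Things in the scene. Friction and masses are not known exactly. Their poses are not given: they have to be found in the camera images.
- mahogany_corner: dark mahogany frame corner, loose: flat L, legs 80 mm long (outside), 34 wide, 20 thick, gold line on the inner edges, dark mitre line. Origin: underside, centre of the 80 x 80 square it half fills, z up. Legs: x -40..40, y -40..-6; and x -40..-6, y -40..40. Middle of the mitre: x -23, y -23. 60 g. Start yaw within 0.3 of 0; hold a leg, as at x 10, y -23, closing along y.
- weight: grey cast iron corner weight, loose, about 0.45 kg: a square block 44 x 44 mm, 28 mm high, with a round knob of 20 mm diameter standing on its middle from z 28 to 50 mm. Origin: centre of its underside, z up. Held by the knob.
- hook: brass picture-frame hook, loose, 90 g, lying on its back: strip 66 mm long (x), 18 wide (y), 4 thick; in its middle a block 26 long, 18 wide, up to 14 mm high (hold here, closing along y); a round bent-up hook, 23 high, at the +x end (to x 44). Origin: centre of the strip's underside, z up. Start yaw within 0.7 of 0.
- screwdriver: screwdriver, loose, 80 g, 150 mm long, lying along its x: red handle with black band, x -75..10, 26 wide (y), 22 high, flat-sided, does not roll; thin steel blade, x 10..75, 11 mm up. Origin: underside, middle of the whole length, z up. Centre of mass near x -18, on the handle. Starts with the blade away from the robot.
- cork: brown cork pad, fixed on the flap, 90 x 90 mm, 3 mm thick, its sides parallel to the flap's. Origin: centre of its underside (9 mm above the bench); its top is 12 mm above the bench. It may be the left or the right pad.
- felt: blue felt pad, fixed on the flap, 90 x 90 mm, 3 mm thick, its sides parallel to the flap's. Origin: centre of its underside; its top is 12 mm above the bench. It is the other of the two pads.
- flap: birch plywood flap folded flat on the bench, fixed: 240 mm (x, front to back) by 330 (y), 9 thick, brass hinges on its near edge. Origin: centre of its underside, x away from the robot, y left, z up. The pads' centres lie at y 110 and y -110 mm, x 0; between the pads is 130 mm of bare plywood.
- oak_corner: pale oak frame corner, loose: flat L, legs 80 mm long (outside), 34 wide, 20 thick, a white line on the inner edges, dark mitre line. Origin: underside, centre of the 80 x 80 square it half fills, z up. Legs: x -40..40, y -40..-6; and x -40..-6, y -40..40. Middle of the mitre: x -23, y -23. A bystander, not to be moved.
- jar: amber glass jar with a steel cap, 60 mm diameter, 70 mm high, loose; a bystander, not to be moved. Origin: centre of its underside.
- glue: white glue bottle with an orange cap, 48 mm diameter, 130 mm high, loose; a bystander, not to be moved. Origin: centre of its underside.
Things that resemble listed ones, but are neither listed nor needed, are in the scene too. Several things look just like the mahogany_corner: the one meant starts nearest to the robot's base.

How it is judged:
By the outcome, as a careful person would: the job done as asked, in the order asked, and still so for the second after the job is handed in, with the robot touching nothing.
It also fails if it takes over 106 s, if anything falls off the work surface, if the arm or the gripper's body presses on something with over 40 N, if the wrist force passes 120 N, or if a joint passes its speed limit or range.

## Working session

There is one attempt and no reset: what is moved stays moved. The work goes in short steps, Python scripts to look and compute and a tool call to move; the robot and the scene stay as the last step left them, time stands still between calls to the robot, and variables do not carry over. Pictures are saved under pics/ and viewed, at most 14 in all, crops included, and the job is handed in when it is done.

Besides the shell and the picture viewer there is one more tool, called after ">>>" as name(argument=value, ...), one argument or row to a line, values as JSON. arm_command: Moves the arm, as the interface text tells. Its arguments: {"type":"object","properties":{"deltas":{"type":"array"},"squeeze":{"type":"number"}},"required":["deltas"]}

```bash
mkdir -p pics; ls
cat > h.py <<'E'
import numpy as np, cv2
from rig import env
def ray(im,px):
    K=np.array(im["camera_matrix"]);k=im["k1"]
    d=np.array([(px[0]-K[0,2])/K[0,0],(px[1]-K[1,2])/K[1,1]])
    u=d.copy()
    for _ in range(30): u=d/(1+k*(u@u))
    v=np.array(im["orientation"])@np.array([u[0],-u[1],-1])
    return np.array(im["eye"]),v
def at(im,px,z):
    e,v=ray(im,px); return e+v*(z-e[2])/v[2]
def tri(obs):
    A=np.zeros((3,3));b=np.zeros(3)
    for im,px in obs:
        e,v=ray(im,px);v=v/np.linalg.norm(v);P=np.eye(3)-np.outer(v,v);A+=P;b+=P@e
    p=np.linalg.solve(A,b)
    return p
def proj(im,p):
    c=np.array(im["orientation"]).T@(np.array(p)-np.array(im["eye"]))
    u=np.array([c[0]/-c[2],-c[1]/-c[2]]);u=u*(1+im["k1"]*(u@u))
    K=np.array(im["camera_matrix"]);return np.array([K[0,0]*u[0]+K[0,2],K[1,1]*u[1]+K[1,2]])
E
cat > a.py <<'E'
from h import *
import sys
np.set_printoptions(precision=3,suppress=True)
for n in ["scene","side","wrist"]:
    im=env.get_image(n); cv2.imwrite(f"pics/{n}0.png",im["color"])
    print(n,im["eye"],np.array(im["orientation"]).round(3).tolist())
    for q in ["mahogany_corner","weight","hook","screwdriver","cork","felt","flap","oak_corner","jar","glue"]:
        t=env.tip_of(q,im)
        print(q,[(np.round(d["location"]).tolist(),round(d["p"],2),at(im,d["location"],0.01)[:2].round(3).tolist()) for d in t[:5]])
s=env.observe();print(s["time_s"],s["tool_rot"],env.pinch_z)
E
python3 a.py
```

```text
pics
scene [ 1.505 -0.195  1.104] [[0.266, -0.71, 0.652], [0.964, 0.192, -0.185], [0.006, 0.678, 0.735]]
mahogany_corner [([256.0, 164.0], 0.81, [0.454, 0.116]), ([358.0, 125.0], 0.55, [0.365, 0.511]), ([298.0, 233.0], 0.19, [0.753, 0.155])]
weight [([270.0, 199.0], 0.62, [0.61, 0.114])]
hook [([298.0, 158.0], 0.57, [0.463, 0.258])]
screwdriver [([345.0, 154.0], 0.58, [0.486, 0.411])]
cork [([197.0, 191.0], 0.85, [0.522, -0.092]), ([255.0, 253.0], 0.36, [0.787, 0.018])]
felt [([125.0, 203.0], 0.58, [0.512, -0.305])]
flap [([165.0, 197.0], 0.81, [0.52, -0.188])]
oak_corner [([312.0, 187.0], 0.7, [0.598, 0.255])]
jar [([296.0, 233.0], 0.83, [0.75, 0.149]), ([344.0, 154.0], 0.74, [0.484, 0.409])]
glue [([254.0, 253.0], 0.82, [0.788, 0.017])]
side [ 0.014 -0.57   0.606] [[0.767, 0.363, -0.53], [-0.642, 0.431, -0.634], [-0.002, 0.826, 0.563]]
mahogany_corner [([114.0, 163.0], 0.78, [0.353, 0.511]), ([182.0, 182.0], 0.64, [0.463, 0.266]), ([210.0, 212.0], 0.61, [0.44, 0.091])]
weight [([243.0, 191.0], 0.77, [0.575, 0.111])]
hook [([183.0, 184.0], 0.49, [0.46, 0.254])]
screwdriver [([162.0, 161.0], 0.45, [0.482, 0.424])]
cork [([279.0, 233.0], 0.85, [0.523, -0.09])]
felt [([347.0, 288.0], 0.77, [0.51, -0.308])]
flap [([310.0, 258.0], 0.57, [0.516, -0.199])]
oak_corner [([217.0, 174.0], 0.77, [0.574, 0.239])]
jar [([279.0, 170.0], 0.59, [0.736, 0.132])]
glue [([317.0, 183.0], 0.79, [0.769, 0.002])]
wrist [0.072 0.549 0.375] [[0.253, -0.932, -0.261], [0.968, 0.243, 0.069], [-0.001, -0.27, 0.963]]
mahogany_corner [([280.0, 292.0], 0.76, [0.337, 0.522])]
weight []
hook []
screwdriver []
cork []
felt []
flap []
oak_corner []
jar []
glue []
1.65 [[-0.968  0.252 -0.   ]
 [ 0.252  0.968  0.   ]
 [ 0.     0.    -1.   ]] -0.0187
```

View pics/scene0.png

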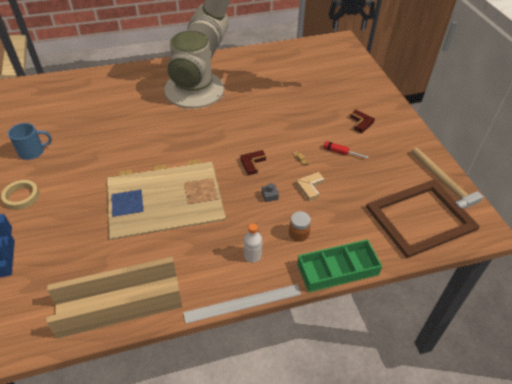

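View pics/side0.png

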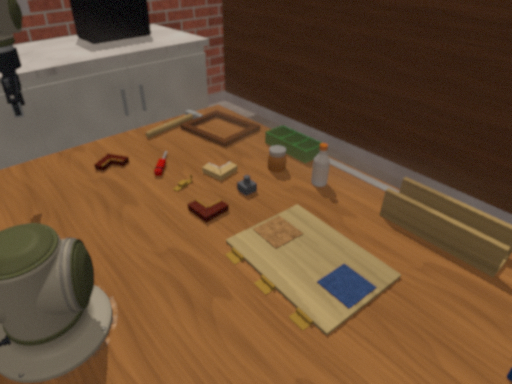

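The scene shows mahogany-like corners at scene px (253,161) → about (0.45, 0.10), 0.46 m from the base, and at (361,121) → (0.36, 0.51), 0.62 m. There is also a brown frame at (420,215). The nearest one, at (253,161), is the one meant, to be checked in a crop. Cork is at (200,191) and felt at (127,203). The weight is at (270,192), the hook at (301,158), the screwdriver at (345,151) and oak at (310,186).

>>> arm_command(
  deltas=[
    {"rz": -0.127},
    {"rz": -0.127},
    {"dx": -0.028,"dy": -0.036},
    {"dx": -0.028,"dy": -0.036},
    {"dx": -0.028,"dy": -0.036},
    {"dx": -0.028,"dy": -0.036},
    {"dx": -0.028,"dy": -0.036},
    {"dx": -0.028,"dy": -0.036},
    {"dx": -0.028,"dy": -0.036},
    {"dx": -0.028,"dy": -0.036},
    {"dx": -0.028,"dy": -0.036},
    {"dx": -0.028,"dy": -0.036},
  ],
)

```text
invalid input
```

```bash
cat > b.py <<'E'
from h import *
import sys,pickle
np.set_printoptions(precision=3,suppress=True)
tag=sys.argv[1]; qs=sys.argv[2].split(",")
im=env.get_image("wrist"); cv2.imwrite(f"pics/{tag}.png",im["color"]); 
print(im["eye"],im["camera_matrix"][0],im["k1"])
r={}
for q in qs:
    z={"weight":0,"cork":.009,"felt":.009}.get(q,0)
    r[q]=[(d["location"],d["p"]) for d in env.tip_of(q,im)[:4]]
    print(q,[(np.round(l).tolist(),round(p,2),at(im,l,z)[:2].round(3).tolist()) for l,p in r[q]])
pickle.dump((im,r),open(tag+".pkl","wb"))
s=env.observe();print(s["time_s"],s["position"],s["tool_rot"])
E
python3 b.py v1 mahogany_corner,weight,hook,screwdriver,oak_corner,cork,felt
```

```text
[0.072 0.549 0.375] [274.59   0.   253.72] -0.015365332504697075
mahogany_corner [([279.0, 291.0], 0.63, [0.343, 0.52])]
weight []
hook []
screwdriver []
oak_corner []
cork []
felt []
2.05 [0.139 0.532 0.231] [[-0.968  0.252  0.   ]
 [ 0.252  0.968 -0.   ]
 [-0.    -0.    -1.   ]]
```

View pics/v1.png

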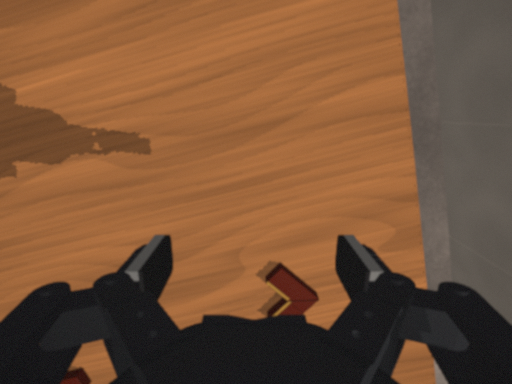

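The wrist picture shows the far mahogany look-alike at (290,290), and the fingers fill the bottom of the image. The move was refused, so I'll send every key in full.

>>> arm_command(
  deltas=[
    {"rx": 0,"ry": 0,"rz": -0.127,"dx": 0,"dy": 0,"dz": 0,"fingers": 0.085},
    {"rx": 0,"ry": 0,"rz": -0.127,"dx": 0,"dy": 0,"dz": 0,"fingers": 0.085},
    {"rx": 0,"ry": 0,"rz": 0,"dx": -0.038,"dy": -0.032,"dz": 0,"fingers": 0.085},
    {"rx": 0,"ry": 0,"rz": 0,"dx": -0.038,"dy": -0.032,"dz": 0,"fingers": 0.085},
    {"rx": 0,"ry": 0,"rz": 0,"dx": -0.038,"dy": -0.032,"dz": 0,"fingers": 0.085},
    {"rx": 0,"ry": 0,"rz": 0,"dx": -0.038,"dy": -0.032,"dz": 0,"fingers": 0.085},
    {"rx": 0,"ry": 0,"rz": 0,"dx": -0.038,"dy": -0.032,"dz": 0,"fingers": 0.085},
    {"rx": 0,"ry": 0,"rz": 0,"dx": -0.038,"dy": -0.032,"dz": 0,"fingers": 0.085},
    {"rx": 0,"ry": 0,"rz": 0,"dx": -0.038,"dy": -0.032,"dz": 0,"fingers": 0.085},
    {"rx": 0,"ry": 0,"rz": 0,"dx": -0.038,"dy": -0.032,"dz": 0,"fingers": 0.085},
    {"rx": 0,"ry": 0,"rz": 0,"dx": -0.038,"dy": -0.032,"dz": 0,"fingers": 0.085},
    {"rx": 0,"ry": 0,"rz": 0,"dx": -0.038,"dy": -0.032,"dz": 0,"fingers": 0.085},
  ],
)

```text
time_s: 3.25
position: [0.5197, 0.2103, 0.2314]
tool_rot: [[-1.0, 0.001, 0.0], [0.001, 1.0, 0.0], [-0.0, 0.0, -1.0]]
ft_force: [0.5, 1.9, -0.1]
grip_width: 0.0848
gripper_force: 0.0
```

```bash
python3 b.py v2 mahogany_corner,weight,hook,screwdriver,oak_corner,cork
```

```text
[0.451 0.21  0.375] [274.59   0.   253.72] -0.015365332504697075
mahogany_corner [([505.0, 23.0], 0.84, [0.342, 0.519]), ([180.0, 115.0], 0.68, [0.452, 0.112])]
weight [([192.0, 213.0], 0.72, [0.59, 0.12])]
hook [([295.0, 122.0], 0.66, [0.46, 0.265]), ([287.0, 219.0], 0.35, [0.598, 0.259])]
screwdriver [([405.0, 134.0], 0.69, [0.476, 0.414])]
oak_corner [([288.0, 218.0], 0.57, [0.597, 0.26])]
cork [([40.0, 169.0], 0.6, [0.522, -0.083])]
3.6 [0.518 0.213 0.232] [[-1.    -0.001 -0.   ]
 [-0.001  1.     0.   ]
 [ 0.     0.    -1.   ]]
```

View pics/v2.png

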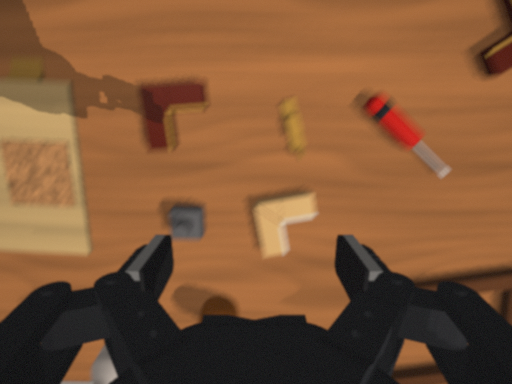

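The wrist view shows mahogany at (172,112), hook at (292,124), screwdriver at (405,132), weight at (187,220), oak at (284,222) and cork at (40,172). I'll take a second viewpoint over the flap.

>>> arm_command(
  deltas=[
    {"rx": 0,"ry": 0,"rz": 0,"dx": 0,"dy": -0.045,"dz": 0,"fingers": 0.085},
    {"rx": 0,"ry": 0,"rz": 0,"dx": 0,"dy": -0.045,"dz": 0,"fingers": 0.085},
    {"rx": 0,"ry": 0,"rz": 0,"dx": 0,"dy": -0.045,"dz": 0,"fingers": 0.085},
    {"rx": 0,"ry": 0,"rz": 0,"dx": 0,"dy": -0.045,"dz": 0,"fingers": 0.085},
    {"rx": 0,"ry": 0,"rz": 0,"dx": 0,"dy": -0.045,"dz": 0,"fingers": 0.085},
    {"rx": 0,"ry": 0,"rz": 0,"dx": 0,"dy": -0.045,"dz": 0,"fingers": 0.085},
    {"rx": 0,"ry": 0,"rz": 0,"dx": 0,"dy": -0.045,"dz": 0,"fingers": 0.085},
    {"rx": 0,"ry": 0,"rz": 0,"dx": 0,"dy": 0,"dz": 0,"fingers": 0.085},
    {"rx": 0,"ry": 0,"rz": 0,"dx": 0,"dy": 0,"dz": 0,"fingers": 0.085},
  ],
)

```text
time_s: 4.5
position: [0.5179, -0.1027, 0.2315]
tool_rot: [[-1.0, 0.001, 0.0], [0.001, 1.0, 0.0], [-0.0, 0.0, -1.0]]
ft_force: [-0.2, 1.4, 0.1]
grip_width: 0.0849
gripper_force: 0.0
```

```bash
python3 b.py v3 mahogany_corner,weight,cork,felt,flap,oak_corner
cat > t.py <<'E'
import pickle,sys
from h import *
np.set_printoptions(precision=3,suppress=True)
a,ra=pickle.load(open("v2.pkl","rb"));b,rb=pickle.load(open("v3.pkl","rb"))
for q in ra:
    if q in rb:
        for l,p in ra[q][:2]:
            for m,pp in rb[q][:2]:
                x=tri([(a,l),(b,m)]);e=np.linalg.norm(proj(a,x)-l)
                if e<12: print(q,x,e)
E
python3 t.py
```

```text
[ 0.449 -0.103  0.375] [274.59   0.   253.72] -0.015365332504697075
mahogany_corner [([418.0, 112.0], 0.82, [0.446, 0.113]), ([271.0, 172.0], 0.57, [0.526, -0.079])]
weight [([408.0, 213.0], 0.66, [0.588, 0.122])]
cork [([272.0, 169.0], 0.77, [0.52, -0.079])]
felt [([108.0, 166.0], 0.64, [0.515, -0.301])]
flap [([191.0, 166.0], 0.93, [0.519, -0.19])]
oak_corner [([500.0, 220.0], 0.97, [0.6, 0.261])]
4.85 [ 0.518 -0.102  0.231] [[-1.    -0.001  0.   ]
 [-0.001  1.    -0.   ]
 [-0.    -0.    -1.   ]]
mahogany_corner [0.449 0.112 0.002] 2.181476329379606
weight [0.588 0.121 0.003] 0.5339403279450244
oak_corner [0.598 0.26  0.001] 0.968135916034118
cork [ 0.52  -0.08   0.014] 0.5259776066396449
```

View pics/v3.png

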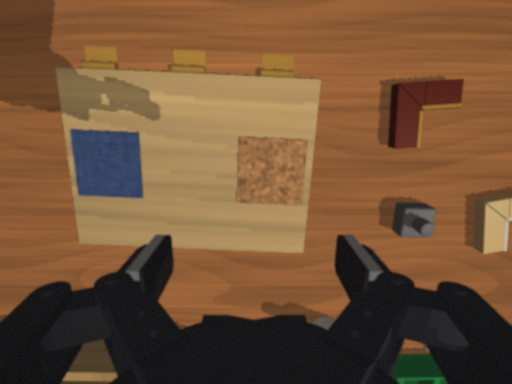

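The second view shows felt at (108,165), cork at (271,170), mahogany at (425,112) and the weight at (413,220), with heights consistent with the text. Next I'll fit silhouettes for precise poses.

```bash
cat > fit.py <<'E'
from h import *
import pickle
from scipy.optimize import minimize
np.set_printoptions(precision=4,suppress=True)
box=lambda x0,x1,y0,y1,z0,z1:np.array([[x,y,z] for x in(x0,x1) for y in(y0,y1) for z in(z0,z1)])/1000
M={"mahogany_corner":[box(-40,40,-40,-6,0,20),box(-40,-6,-40,40,0,20)],
"hook":[box(-33,33,-9,9,0,4),box(-13,13,-9,9,0,14),box(33,44,-6,6,2,23)],
"screwdriver":[box(-75,10,-13,13,0,22),box(10,75,-3.5,3.5,8,14)],
"weight":[box(-22,22,-22,22,0,28),np.array([[10*np.cos(a),10*np.sin(a),z] for a in np.arange(0,6.28,.4) for z in(28,50)])/1000],
"cork":[box(-45,45,-45,45,0,3)],"felt":[box(-45,45,-45,45,0,3)]}
M["oak_corner"]=M["mahogany_corner"]
def render(im,q,p,z):
    m=np.zeros((384,512),np.uint8);c,s=np.cos(p[2]),np.sin(p[2]);R=np.array([[c,-s,0],[s,c,0],[0,0,1]])
    for b in M[q]:
        pts=np.array([proj(im,R@v+[p[0],p[1],z]) for v in b])
        h=cv2.convexHull((pts*64).astype(np.int32))
        cv2.fillConvexPoly(m,h,255,cv2.LINE_AA,6)
    return m
def mask(im,q,p,z,r=7):
    m=render(im,q,p,z);k=lambda n:np.ones((n,n),np.uint8)
    g=np.full(m.shape,cv2.GC_BGD,np.uint8)
    g[cv2.dilate(m,k(2*r+1))>99]=cv2.GC_PR_BGD
    g[m>99]=cv2.GC_PR_FGD
    ring=cv2.dilate(m,k(4*r+1))>99
    ys,xs=np.where(ring);a,b,c,d=max(ys.min(),0),ys.max(),max(xs.min(),0),xs.max()
    sub=np.ascontiguousarray(im["color"][a:b,c:d]);gs=g[a:b,c:d].copy()
    cv2.grabCut(sub,gs,None,np.zeros((1,65)),np.zeros((1,65)),6,cv2.GC_INIT_WITH_MASK)
    o=np.zeros(m.shape,np.uint8);o[a:b,c:d]=np.where((gs==1)|(gs==3),255,0);return o
def fit(ims,q,p,z,rounds=2,r=7):
    p=np.array(p,float)
    for k in range(rounds):
        ms=[cv2.GaussianBlur(mask(i,q,p,z,r if k==0 else 5),(0,0),1.2).astype(float) for i in ims]
        f=lambda v:sum(np.mean((cv2.GaussianBlur(render(i,q,v,z),(0,0),1.2)-m)**2) for i,m in zip(ims,ms))
        S=np.vstack([p]+[p+d for d in np.diag([.008,.008,.12])])
        p=minimize(f,p,method="Nelder-Mead",options=dict(initial_simplex=S,xatol=1e-4,fatol=1e-3)).x
    iou=[((m>127)&(render(i,q,p,z)>127)).sum()/((m>127)|(render(i,q,p,z)>127)).sum() for i,m in zip(ims,ms)]
    return p,np.round(iou,2),ms
E
cat > f1.py <<'E'
from fit import *
a,_=pickle.load(open("v2.pkl","rb"));b,_=pickle.load(open("v3.pkl","rb"))
A=a["color"].copy();B=b["color"].copy()
for q,ims,p,z in [("mahogany_corner",[a,b],[.449,.112,-.06],0),("mahogany_corner",[a],[.449,.112,-.06],0),("mahogany_corner",[b],[.449,.112,-.06],0),("hook",[a],[.46,.262,.2],0),("screwdriver",[a],[.478,.412,.7],0),("weight",[a,b],[.588,.121,0],0),
  ("cork",[b],[.52,-.08,-.03],.009),("felt",[b],[.514,-.301,-.03],.009),("oak_corner",[a],[.598,.26,0],0)]:
    p,i,ms=fit(ims,q,p,z);print(q,p,i)
    for im,m in zip(ims,ms):
        C=A if im is a else B
        for mm,col in((render(im,q,p,z),(0,255,0)),(m.astype(np.uint8),(255,0,255))):
            cv2.drawContours(C,cv2.findContours((mm>127).astype(np.uint8),0,2)[0],-1,col,1)
V=np.vstack([A[60:260,130:460],B[60:260,60:390]]);cv2.imwrite("pics/fit1.png",cv2.resize(V,None,fx=1.5,fy=1.5))
cv2.imwrite("pics/fit1.png",np.hstack([cv2.resize(A[70:260,130:460],None,fx=2.4,fy=2.4)]))
cv2.imwrite("pics/fit2.png",cv2.resize(B[40:260,60:480],None,fx=1.9,fy=1.9))
E
python3 f1.py
```

```text
mahogany_corner [0.4493 0.1126 0.0581] [0.76 0.85]
mahogany_corner [0.4526 0.109  0.1115] [0.82]
mahogany_corner [0.4482 0.1149 0.0772] [0.85]Traceback (most recent call last):
  File "f1.py", line 6, in <module>
    p,i,ms=fit(ims,q,p,z);print(q,p,i)
           ~~~^^^^^^^^^^^
  File "fit.py", line 32, in fit
    ms=[cv2.GaussianBlur(mask(i,q,p,z,r if k==0 else 5),(0,0),1.2).astype(float) for i in ims]
                         ~~~~^^^^^^^^^^^^^^^^^^^^^^^^^^
  File "fit.py", line 25, in mask
    ys,xs=np.where(ring);a,b,c,d=max(ys.min(),0),ys.max(),max(xs.min(),0),xs.max()
                                     ~~~~~~^^
    return umr_minimum(a, axis, None, out, keepdims, initial, where)
ValueError: zero-size array to reduction operation minimum which has no identity
```

```bash
cat > p.py <<'E'
s=open('fit.py').read()
i=s.index("def mask");j=s.index("def fit")
s=s[:i]+'''def mask(im,q,p,z,r=7):
    m=render(im,q,p,z);k=lambda n:np.ones((n,n),np.uint8)
    L=cv2.cvtColor(im["color"],cv2.COLOR_BGR2LAB).astype(float)
    out=cv2.dilate(m,k(2*r+1))>99;ring=(cv2.dilate(m,k(2*r+13))>99)&~out
    bg=L[ring];C=np.linalg.inv(np.cov(bg.T)+9*np.eye(3));d=L-np.median(bg,axis=0)
    D=np.clip(np.sqrt(np.einsum("...i,ij,...j",d,C,d))*12,0,255).astype(np.uint8)
    t=cv2.threshold(D[out].reshape(-1,1),0,255,cv2.THRESH_OTSU)[0]
    o=np.where(out&(D>t),255,0).astype(np.uint8)
    n,lab,st,_=cv2.connectedComponentsWithStats(cv2.morphologyEx(o,cv2.MORPH_CLOSE,k(3)))
    return np.where(lab==1+np.argmax(st[1:,4]),255,0).astype(np.uint8)
'''+s[j:]
open('fit.py','w').write(s)
E
python3 p.py; python3 f1.py
```

```text
mahogany_corner [0.4491 0.1099 0.0589] [0.65 0.81]
mahogany_corner [0.4531 0.1066 0.0328] [0.66]
mahogany_corner [0.4481 0.1134 0.0569] [0.83]
hook [0.4637 0.259  0.2612] [0.67]
screwdriver [0.4819 0.4142 0.8874] [0.76]
weight [ 0.5939  0.1189 -0.0829] [0.7  0.83]
cork [ 0.5231 -0.0816 -0.0493] [0.96]
felt [ 0.5135 -0.3008 -0.0462] [0.93]
oak_corner [0.6061 0.2593 0.2001] [0.85]
```

View pics/fit1.png

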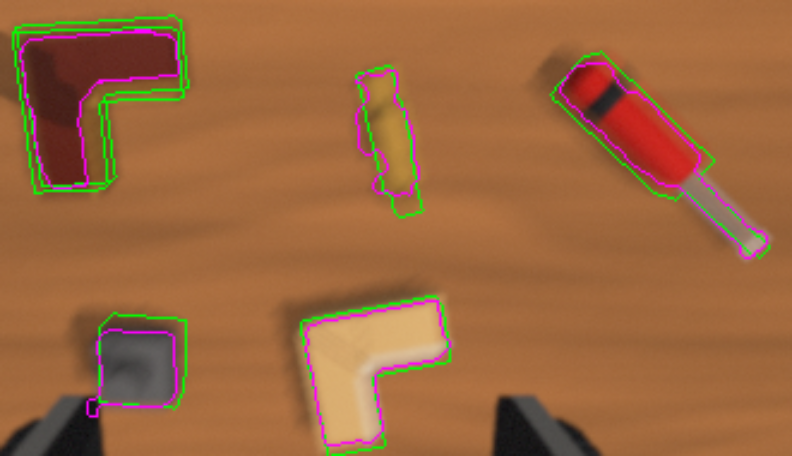

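View pics/fit2.png

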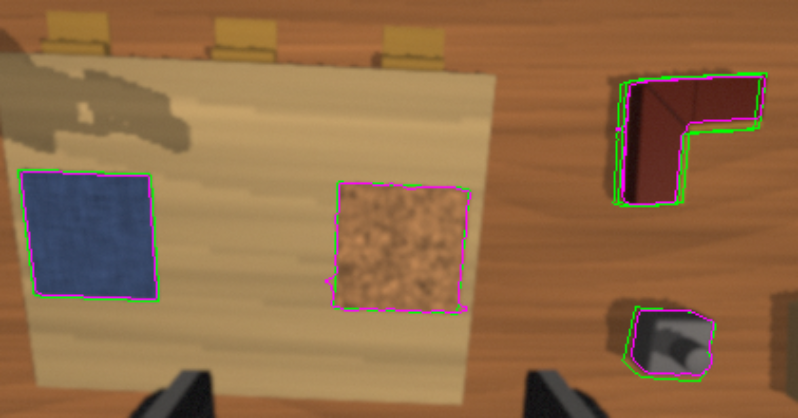

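Pads fit well: cork (0.523, −0.082), felt (0.5135, −0.301), spacing 219.4 mm against 220, flap yaw about −0.046. The mahogany crop confirms a dark red L with gold inner edges and a mitre line at about (650,90). I'll hover over it for a sharper fit.

>>> arm_command(
  deltas=[
    {"rx": 0,"ry": 0,"rz": 0,"dx": 0.012,"dy": 0.038,"dz": 0.012,"fingers": 0.085},
    {"rx": 0,"ry": 0,"rz": 0,"dx": 0.012,"dy": 0.039,"dz": 0.012,"fingers": 0.085},
    {"rx": 0,"ry": 0,"rz": 0,"dx": 0.012,"dy": 0.039,"dz": 0.012,"fingers": 0.085},
    {"rx": 0,"ry": 0,"rz": 0,"dx": 0.012,"dy": 0.039,"dz": 0.012,"fingers": 0.085},
    {"rx": 0,"ry": 0,"rz": 0,"dx": 0.01,"dy": 0.039,"dz": 0.012,"fingers": 0.085},
    {"rx": 0,"ry": 0,"rz": -0.057,"dx": 0,"dy": 0,"dz": 0,"fingers": 0.085},
    {"rx": 0,"ry": 0,"rz": 0,"dx": 0,"dy": 0,"dz": 0,"fingers": 0.085},
    {"rx": 0,"ry": 0,"rz": 0,"dx": 0,"dy": 0,"dz": 0,"fingers": 0.085},
  ],
)

```text
time_s: 5.65
position: [0.4605, 0.0909, 0.1716]
tool_rot: [[-0.998, -0.055, 0.001], [-0.055, 0.998, -0.0], [-0.001, -0.0, -1.0]]
ft_force: [0.2, 0.7, -0.4]
grip_width: 0.0848
gripper_force: 0.0
```

```bash
cat > c.py <<'E'
from fit import *
import sys
# c.py tag query x y yaw z : fit in new wrist view
tag,q=sys.argv[1:3];p=list(map(float,sys.argv[3:6]));z=float(sys.argv[6])
im=env.get_image("wrist");pickle.dump((im,{}),open(tag+".pkl","wb"))
C=im["color"].copy();p,i,ms=fit([im],q,p,z,3,int(sys.argv[7]) if len(sys.argv)>7 else 10);print(q,p,i)
for t in env.tip_of(q,im)[:2]: print("tip",np.round(t["location"]),round(t["p"],2),at(im,t["location"],z)[:2])
for mm,col in((render(im,q,p,z),(0,255,0)),(ms[0].astype(np.uint8),(255,0,255))):
    cv2.drawContours(C,cv2.findContours((mm>127).astype(np.uint8),0,2)[0],-1,col,1)
cv2.imwrite(f"pics/{tag}.png",cv2.resize(C,None,fx=1.5,fy=1.5))
s=env.observe();print(s["time_s"],np.array(s["position"]),np.array(s["tool_rot"])[:2,1])
E
python3 c.py m1 mahogany_corner .448 .113 .057 0
```

```text
mahogany_corner [0.4483 0.1134 0.0654] [0.82]
tip [272. 166.] 0.78 [0.4482 0.1114]
5.75 [0.4606 0.0904 0.1715] [-0.0543  0.9985]
```

View pics/m1.png

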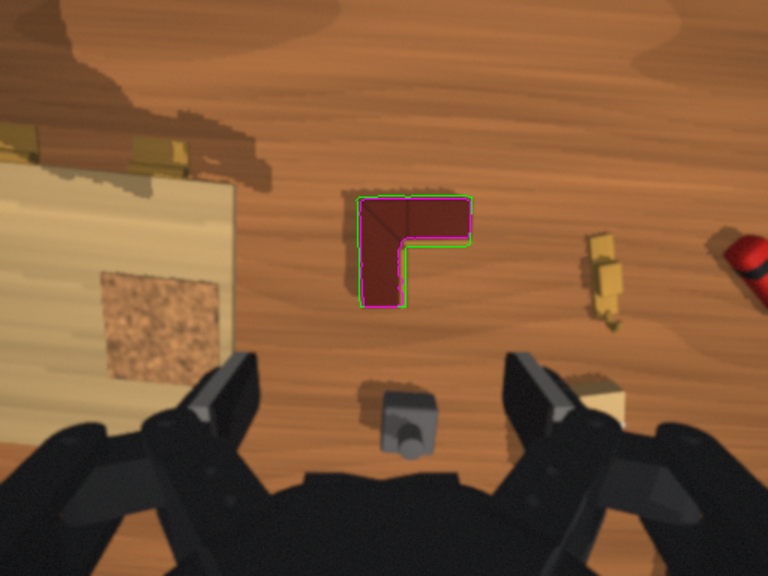

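The sharp fit puts mahogany at (0.4483, 0.1134, yaw 0.06), which matches the earlier estimates; the weight is at about (272,280) in full-frame pixels. The grasp point (0.460, 0.091) is already under the tool, so I descend and grip.

>>> arm_command(
  deltas=[
    {"rx": 0,"ry": 0,"rz": 0,"dx": 0.001,"dy": 0.0005,"dz": 0.04,"fingers": 0.085},
    {"rx": 0,"ry": 0,"rz": 0,"dx": 0,"dy": 0,"dz": 0.04,"fingers": 0.085},
    {"rx": 0,"ry": 0,"rz": 0,"dx": 0,"dy": 0,"dz": 0.04,"fingers": 0.085},
    {"rx": 0,"ry": 0,"rz": 0,"dx": 0,"dy": 0,"dz": 0.03,"fingers": 0.085},
    {"rx": 0,"ry": 0,"rz": 0,"dx": 0,"dy": 0,"dz": 0.017,"fingers": 0.085},
    {"rx": 0,"ry": 0,"rz": 0,"dx": 0,"dy": 0,"dz": 0,"fingers": 0.03},
    {"rx": 0,"ry": 0,"rz": 0,"dx": 0,"dy": 0,"dz": 0,"fingers": 0.02},
    {"rx": 0,"ry": 0,"rz": 0,"dx": 0,"dy": 0,"dz": 0,"fingers": 0.02},
    {"rx": 0,"ry": 0,"rz": 0,"dx": 0,"dy": 0,"dz": 0,"fingers": 0.02},
    {"rx": 0,"ry": 0,"rz": 0,"dx": 0,"dy": 0,"dz": 0,"fingers": 0.02},
    {"rx": 0,"ry": 0,"rz": 0,"dx": 0,"dy": 0,"dz": 0,"fingers": 0.02},
  ],
  squeeze=40,
)

```text
time_s: 6.85
position: [0.4601, 0.0913, 0.0056]
tool_rot: [[-0.998, -0.056, 0.003], [-0.056, 0.998, -0.0], [-0.003, -0.0, -1.0]]
ft_force: [-1.7, -1.1, 6.7]
grip_width: 0.0331
gripper_force: 40.4
```

Gripped at 33 mm opening, 40 N. I lift, turn square to the flap and carry it over the cork.

>>> arm_command(
  deltas=[
    {"rx": 0,"ry": 0,"rz": 0,"dx": 0,"dy": 0,"dz": -0.03,"fingers": 0.02},
    {"rx": 0,"ry": 0,"rz": 0,"dx": 0,"dy": 0,"dz": -0.04,"fingers": 0.02},
    {"rx": 0,"ry": 0,"rz": 0.102,"dx": 0,"dy": 0,"dz": 0,"fingers": 0.02},
    {"rx": 0,"ry": 0,"rz": 0,"dx": -0.0163,"dy": -0.0386,"dz": 0,"fingers": 0.02},
    {"rx": 0,"ry": 0,"rz": 0,"dx": -0.0163,"dy": -0.0386,"dz": 0,"fingers": 0.02},
    {"rx": 0,"ry": 0,"rz": 0,"dx": -0.0163,"dy": -0.0386,"dz": 0,"fingers": 0.02},
    {"rx": 0,"ry": 0,"rz": 0,"dx": -0.0163,"dy": -0.0386,"dz": 0,"fingers": 0.02},
    {"rx": 0,"ry": 0,"rz": 0,"dx": -0.0163,"dy": -0.0386,"dz": 0,"fingers": 0.02},
    {"rx": 0,"ry": 0,"rz": 0,"dx": 0,"dy": 0,"dz": 0.02,"fingers": 0.02},
    {"rx": 0,"ry": 0,"rz": 0,"dx": 0,"dy": 0,"dz": 0,"fingers": 0.02},
    {"rx": 0,"ry": 0,"rz": 0,"dx": 0,"dy": 0,"dz": 0,"fingers": 0.02},
  ],
)

```text
time_s: 7.95
position: [0.5315, -0.1046, 0.0548]
tool_rot: [[-0.999, 0.045, -0.001], [0.045, 0.999, 0.0], [0.001, 0.0, -1.0]]
ft_force: [0.2, 0.2, -0.2]
grip_width: 0.0328
gripper_force: 40.4
```

```bash
python3 c.py m2 mahogany_corner .523 -.0816 -.046 .049 5
```

```text
mahogany_corner [ 0.5236 -0.0824 -0.0738] [0.84]
tip [293. 222.] 0.56 [ 0.5244 -0.0821]
8.05 [ 0.5319 -0.1044  0.0553] [0.0446 0.999 ]
```

View pics/m2.png

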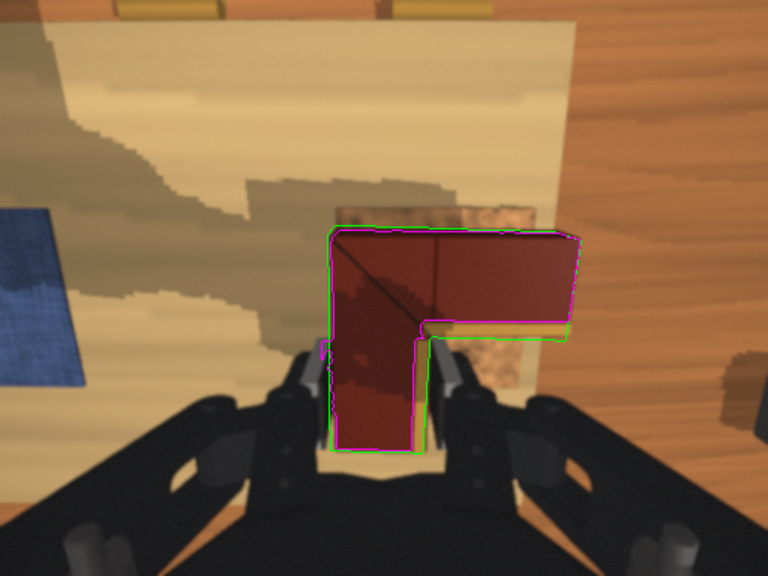

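Held flat, and the fit in hand is within 1 mm of the target. I lower, release and rise.

>>> arm_command(
  deltas=[
    {"rx": 0,"ry": 0,"rz": 0,"dx": -0.0005,"dy": -0.0006,"dz": 0.02,"fingers": 0.02},
    {"rx": 0,"ry": 0,"rz": 0,"dx": 0,"dy": 0,"dz": 0.012,"fingers": 0.02},
    {"rx": 0,"ry": 0,"rz": 0,"dx": 0,"dy": 0,"dz": 0.005,"fingers": 0.02},
    {"rx": 0,"ry": 0,"rz": 0,"dx": 0,"dy": 0,"dz": 0,"fingers": 0.02},
    {"rx": 0,"ry": 0,"rz": 0,"dx": 0,"dy": 0,"dz": 0,"fingers": 0.06},
    {"rx": 0,"ry": 0,"rz": 0,"dx": 0,"dy": 0,"dz": 0,"fingers": 0.06},
    {"rx": 0,"ry": 0,"rz": 0,"dx": 0,"dy": 0,"dz": 0,"fingers": 0.06},
    {"rx": 0,"ry": 0,"rz": 0,"dx": 0,"dy": 0,"dz": -0.03,"fingers": 0.06},
    {"rx": 0,"ry": 0,"rz": 0,"dx": 0,"dy": 0,"dz": -0.045,"fingers": 0.085},
    {"rx": 0,"ry": 0,"rz": 0,"dx": 0,"dy": 0,"dz": -0.045,"fingers": 0.085},
    {"rx": 0,"ry": 0,"rz": 0,"dx": 0,"dy": 0,"dz": 0,"fingers": 0.085},
    {"rx": 0,"ry": 0,"rz": 0,"dx": 0,"dy": 0,"dz": 0,"fingers": 0.085},
  ],
)

```text
time_s: 9.25
position: [0.5324, -0.1058, 0.1379]
tool_rot: [[-0.999, 0.046, 0.002], [0.046, 0.999, -0.001], [-0.002, -0.001, -1.0]]
ft_force: [-0.3, -0.5, -0.3]
grip_width: 0.0847
gripper_force: 0.0
```

```bash
python3 c.py m3 mahogany_corner .523 -.0816 -.046 .012 5
python3 - <<'E'
from fit import *
im,_=pickle.load(open("m3.pkl","rb"))
for q,p in(("weight",[.59,.12,-.05]),):
    print(fit([im],q,p,0,3,10)[:2])
E
```

```text
mahogany_corner [ 0.523  -0.0833 -0.0632] [0.89]
tip [274. 176.] 0.95 [ 0.5249 -0.0855]
9.35 [ 0.5317 -0.1055  0.1361] [0.0458 0.999 ]
(array([ 0.5916,  0.1204, -0.1027]), array([0.86]))
```

View pics/m3.png

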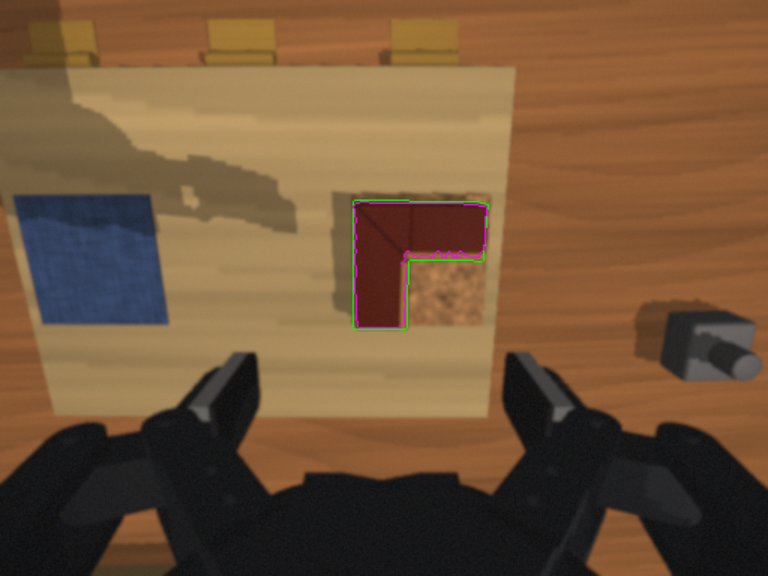

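Mahogany lies flat on the cork, fit (0.523, −0.083), within about 1.5 mm and near square. The weight is at px (480,228). Moving over the weight.

>>> arm_command(
  deltas=[
    {"rx": 0,"ry": 0,"rz": 0,"dx": -0.0099,"dy": 0.0457,"dz": 0,"fingers": 0.085},
    {"rx": 0,"ry": 0,"rz": 0,"dx": -0.0099,"dy": 0.0457,"dz": 0,"fingers": 0.085},
    {"rx": 0,"ry": 0,"rz": 0,"dx": -0.0099,"dy": 0.0457,"dz": 0,"fingers": 0.085},
    {"rx": 0,"ry": 0,"rz": 0,"dx": -0.0099,"dy": 0.0457,"dz": 0,"fingers": 0.085},
    {"rx": 0,"ry": 0,"rz": 0,"dx": -0.0099,"dy": 0.0457,"dz": 0,"fingers": 0.06},
    {"rx": 0,"ry": 0,"rz": 0,"dx": 0,"dy": 0,"dz": 0,"fingers": 0.06},
    {"rx": 0,"ry": 0,"rz": 0,"dx": 0,"dy": 0,"dz": 0,"fingers": 0.06},
    {"rx": 0,"ry": 0,"rz": 0,"dx": 0,"dy": 0,"dz": 0,"fingers": 0.06},
  ],
)

```text
time_s: 10.15
position: [0.5918, 0.1193, 0.1363]
tool_rot: [[-0.999, 0.047, -0.002], [0.047, 0.999, -0.0], [0.002, -0.0, -1.0]]
ft_force: [1.0, -0.2, -0.9]
grip_width: 0.0602
gripper_force: 0.0
```

```bash
python3 c.py w1 weight .5916 .1204 -.1 0 5;  python3 - <<'E'
from fit import *
a,_=pickle.load(open("w1.pkl","rb"));b,_=pickle.load(open("m3.pkl","rb"));c,_=pickle.load(open("m1.pkl","rb"))
print(fit([a,b,c],"weight",[.5916,.1204,-.1],0,3,6)[:2])
E
```

```text
weight [ 0.5923  0.1201 -0.0135] [0.87]
tip [253. 182.] 0.85 [0.591  0.1179]
10.25 [0.592  0.119  0.1369] [0.0475 0.9989]
(array([ 0.5923,  0.1203, -0.0172]), array([0.87, 0.86, 0.83]))
```

View pics/w1.png

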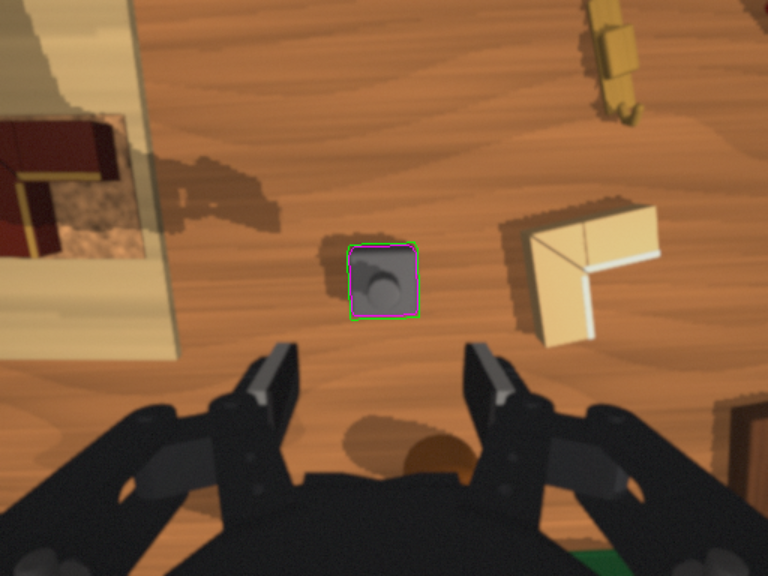

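Weight at (0.592, 0.120), yaw about −0.015, fit clean at px (255,187). I descend on the knob and grip.

>>> arm_command(
  deltas=[
    {"rx": 0,"ry": 0,"rz": -0.03,"dx": 0,"dy": 0.001,"dz": 0.03,"fingers": 0.06},
    {"rx": 0,"ry": 0,"rz": 0,"dx": 0,"dy": 0,"dz": 0.035,"fingers": 0.06},
    {"rx": 0,"ry": 0,"rz": 0,"dx": 0,"dy": 0,"dz": 0.03,"fingers": 0.06},
    {"rx": 0,"ry": 0,"rz": 0,"dx": 0,"dy": 0,"dz": 0.011,"fingers": 0.06},
    {"rx": 0,"ry": 0,"rz": 0,"dx": 0,"dy": 0,"dz": 0,"fingers": 0.06},
    {"rx": 0,"ry": 0,"rz": 0,"dx": 0,"dy": 0,"dz": 0,"fingers": 0.01},
    {"rx": 0,"ry": 0,"rz": 0,"dx": 0,"dy": 0,"dz": 0,"fingers": 0.01},
    {"rx": 0,"ry": 0,"rz": 0,"dx": 0,"dy": 0,"dz": 0,"fingers": 0.01},
    {"rx": 0,"ry": 0,"rz": 0,"dx": 0,"dy": 0,"dz": 0,"fingers": 0.01},
    {"rx": 0,"ry": 0,"rz": 0,"dx": 0,"dy": 0,"dz": 0,"fingers": 0.01},
  ],
  squeeze=70,
)

```text
time_s: 11.25
position: [0.5929, 0.121, 0.033]
tool_rot: [[-1.0, 0.016, 0.003], [0.016, 1.0, -0.001], [-0.003, -0.001, -1.0]]
ft_force: [-1.7, -2.1, 5.7]
grip_width: 0.0168
gripper_force: 68.2
```

>>> arm_command(
  deltas=[
    {"rx": 0,"ry": 0,"rz": 0,"dx": 0,"dy": 0,"dz": -0.02,"fingers": 0.01},
    {"rx": 0,"ry": 0,"rz": 0,"dx": 0,"dy": 0,"dz": -0.03,"fingers": 0.01},
    {"rx": 0,"ry": 0,"rz": 0.03,"dx": 0,"dy": 0,"dz": -0.02,"fingers": 0.01},
    {"rx": 0,"ry": 0,"rz": 0,"dx": 0.0139,"dy": -0.0382,"dz": 0,"fingers": 0.01},
    {"rx": 0,"ry": 0,"rz": 0,"dx": 0.0139,"dy": -0.0382,"dz": 0,"fingers": 0.01},
    {"rx": 0,"ry": 0,"rz": 0,"dx": 0.0139,"dy": -0.0382,"dz": 0,"fingers": 0.01},
    {"rx": 0,"ry": 0,"rz": 0,"dx": 0.0139,"dy": -0.0382,"dz": 0,"fingers": 0.01},
    {"rx": 0,"ry": 0,"rz": 0,"dx": 0.0139,"dy": -0.0382,"dz": 0,"fingers": 0.01},
    {"rx": 0,"ry": 0,"rz": 0,"dx": 0.0139,"dy": -0.0382,"dz": 0,"fingers": 0.01},
    {"rx": 0,"ry": 0,"rz": 0,"dx": 0,"dy": 0,"dz": 0,"fingers": 0.01},
    {"rx": 0,"ry": 0,"rz": 0,"dx": 0,"dy": 0,"dz": 0,"fingers": 0.01},
  ],
)

```text
time_s: 12.35
position: [0.4981, -0.1044, 0.1015]
tool_rot: [[-0.999, 0.048, -0.0], [0.048, 0.999, 0.0], [0.0, 0.0, -1.0]]
ft_force: [0.3, 0.4, -4.5]
grip_width: 0.0172
gripper_force: 69.6
```

```bash
python3 c.py w2 weight .499 -.104 -.046 .07 5
```

```text
weight [ 0.5002 -0.1055 -0.1277] [0.44]
tip [253. 218.] 0.85 [ 0.497  -0.1055]
tip [278. 221.] 0.18 [ 0.5001 -0.0884]
12.45 [ 0.4985 -0.1032  0.1014] [0.0452 0.999 ]
```

View pics/w2.png

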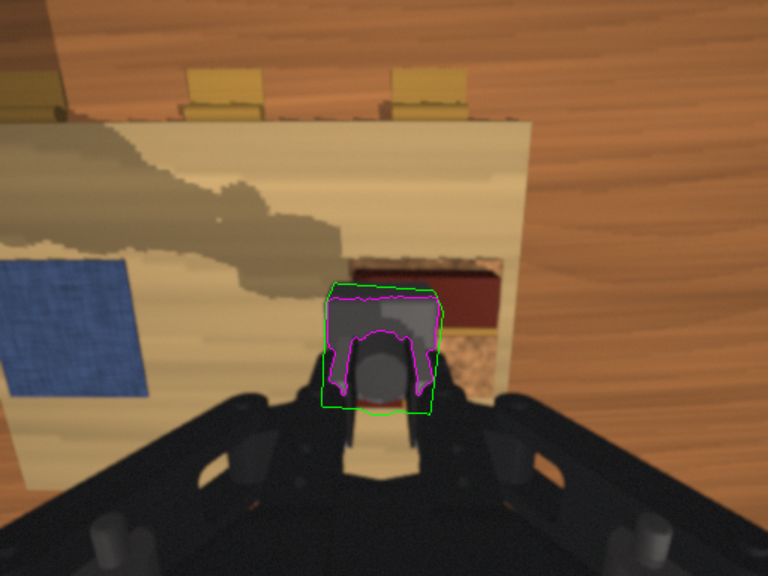

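The weight hangs straight in the grip at px (255,250), and the wrist reads 4.5 N. I lower it onto the mitre, release and rise.

>>> arm_command(
  deltas=[
    {"rx": 0,"ry": 0,"rz": 0,"dx": -0.0008,"dy": -0.0008,"dz": 0.02,"fingers": 0.01},
    {"rx": 0,"ry": 0,"rz": 0,"dx": 0,"dy": 0,"dz": 0.01,"fingers": 0.01},
    {"rx": 0,"ry": 0,"rz": 0,"dx": 0,"dy": 0,"dz": 0.004,"fingers": 0.01},
    {"rx": 0,"ry": 0,"rz": 0,"dx": 0,"dy": 0,"dz": 0.0015,"fingers": 0.01},
    {"rx": 0,"ry": 0,"rz": 0,"dx": 0,"dy": 0,"dz": 0,"fingers": 0.01},
    {"rx": 0,"ry": 0,"rz": 0,"dx": 0,"dy": 0,"dz": 0,"fingers": 0.05},
    {"rx": 0,"ry": 0,"rz": 0,"dx": 0,"dy": 0,"dz": 0,"fingers": 0.05},
    {"rx": 0,"ry": 0,"rz": 0,"dx": 0,"dy": 0,"dz": 0,"fingers": 0.05},
    {"rx": 0,"ry": 0,"rz": 0,"dx": 0,"dy": 0,"dz": -0.03,"fingers": 0.05},
    {"rx": 0,"ry": 0,"rz": 0,"dx": 0,"dy": 0,"dz": -0.04,"fingers": 0.05},
    {"rx": 0,"ry": 0,"rz": 0,"dx": 0,"dy": 0,"dz": -0.03,"fingers": 0.05},
    {"rx": 0,"ry": 0,"rz": 0,"dx": 0,"dy": 0,"dz": 0,"fingers": 0.05},
  ],
)

```text
time_s: 13.65
position: [0.5009, -0.1055, 0.17]
tool_rot: [[-0.999, 0.046, 0.008], [0.046, 0.999, -0.004], [-0.008, -0.003, -1.0]]
ft_force: [0.3, -0.2, 0.1]
grip_width: 0.05
gripper_force: 0.0
```

```bash
python3 c.py w3 weight .499 -.104 -.046 .032 4
```

```text
weight [ 0.4988 -0.1048 -0.0731] [0.88]
tip [256. 178.] 0.89 [ 0.4974 -0.1045]
13.75 [ 0.4992 -0.1047  0.1662] [0.0458 0.9989]
```

View pics/w3.png

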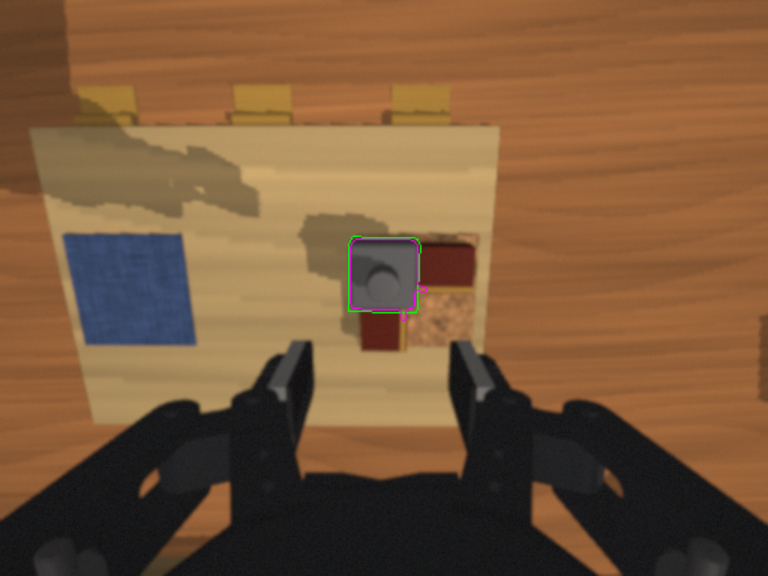

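The weight stands at (0.499, −0.105), within 1 mm of the mitre middle. Next, the hook. One picture view remains, so I'll use numeric fits and save it for the end.

>>> arm_command(
  deltas=[
    {"rx": 0,"ry": 0,"rz": 0,"dx": 0.007,"dy": 0.0454,"dz": 0.002,"fingers": 0.06},
    {"rx": 0,"ry": 0,"rz": 0,"dx": 0.007,"dy": 0.0454,"dz": 0.002,"fingers": 0.06},
    {"rx": 0,"ry": 0,"rz": 0,"dx": 0.007,"dy": 0.0454,"dz": 0.002,"fingers": 0.06},
    {"rx": 0,"ry": 0,"rz": 0,"dx": 0.007,"dy": 0.0454,"dz": 0.002,"fingers": 0.06},
    {"rx": 0,"ry": 0,"rz": 0,"dx": 0.007,"dy": 0.0454,"dz": 0.002,"fingers": 0.06},
    {"rx": 0,"ry": 0,"rz": 0,"dx": 0.007,"dy": 0.0454,"dz": 0.002,"fingers": 0.06},
    {"rx": 0,"ry": 0,"rz": 0,"dx": 0.007,"dy": 0.0454,"dz": 0.002,"fingers": 0.06},
    {"rx": 0,"ry": 0,"rz": 0,"dx": 0.007,"dy": 0.0454,"dz": 0.002,"fingers": 0.06},
    {"rx": 0,"ry": 0,"rz": -0.14,"dx": 0,"dy": 0,"dz": 0,"fingers": 0.06},
    {"rx": 0,"ry": 0,"rz": -0.14,"dx": 0,"dy": 0,"dz": 0,"fingers": 0.06},
    {"rx": 0,"ry": 0,"rz": 0,"dx": 0,"dy": 0,"dz": 0,"fingers": 0.06},
    {"rx": 0,"ry": 0,"rz": 0,"dx": 0,"dy": 0,"dz": 0,"fingers": 0.06},
  ],
)

```text
time_s: 14.95
position: [0.4596, 0.2604, 0.149]
tool_rot: [[-0.974, -0.228, -0.002], [-0.228, 0.974, -0.0], [0.002, -0.0, -1.0]]
ft_force: [-0.3, 0.0, 0.6]
grip_width: 0.0598
gripper_force: 0.0
```

```bash
python3 c.py k1 hook .462 .262 .23 0 8;  python3 - <<'E'
from fit import *
a,_=pickle.load(open("k1.pkl","rb"));b,_=pickle.load(open("m1.pkl","rb"))
for s in ([a],[b],[a,b]): print(fit(s,"hook",[.462,.262,.23],0,3,5)[:2])
for im,l,z in((b,(607,277),.014),(b,(598,236),.004),(b,(614,325),.012)): print(at(im,np.array(l)/1.5,z)[:2])
m=mask(a,"hook",[.462,.262,.23],0,8);print(cv2.minAreaRect(np.argwhere(m>0)[:,::-1].astype(np.float32)))
print([ [at(a,c,.004)[:2].round(4) for c in cv2.boxPoints(cv2.minAreaRect(np.argwhere(m>0)[:,::-1].astype(np.float32)))]])
E
```

```text
hook [0.459  0.2621 0.2644] [0.77]
tip [258. 184.] 0.96 [0.4637 0.2661]
15.05 [0.4598 0.2603 0.1494] [-0.2288  0.9735]
(array([0.4589, 0.2622, 0.2705]), array([0.77]))
(array([0.46  , 0.2625, 0.2466]), array([0.74]))
(array([0.4594, 0.2623, 0.26  ]), array([0.77, 0.73]))
[0.4592 0.262 ]
[0.4299 0.2544]
[0.4981 0.2767]
((254.0, 186.5), (73.0, 24.0), 90.0)
[[array([0.4303, 0.2404]), array([0.4246, 0.2649]), array([0.5043, 0.2845]), array([0.5105, 0.2581])]]
```

Three independent measures agree on the hook's position: block at (0.459, 0.262), and yaw comes out at about 0.25. I descend and grip.

>>> arm_command(
  deltas=[
    {"rx": 0,"ry": 0,"rz": -0.02,"dx": 0,"dy": 0.002,"dz": 0.04,"fingers": 0.06},
    {"rx": 0,"ry": 0,"rz": 0,"dx": 0,"dy": 0,"dz": 0.04,"fingers": 0.05},
    {"rx": 0,"ry": 0,"rz": 0,"dx": 0,"dy": 0,"dz": 0.04,"fingers": 0.05},
    {"rx": 0,"ry": 0,"rz": 0,"dx": 0,"dy": 0,"dz": 0.02,"fingers": 0.05},
    {"rx": 0,"ry": 0,"rz": 0,"dx": 0,"dy": 0,"dz": 0.0055,"fingers": 0.05},
    {"rx": 0,"ry": 0,"rz": 0,"dx": 0,"dy": 0,"dz": 0,"fingers": 0.04},
    {"rx": 0,"ry": 0,"rz": 0,"dx": 0,"dy": 0,"dz": 0,"fingers": 0.008},
    {"rx": 0,"ry": 0,"rz": 0,"dx": 0,"dy": 0,"dz": 0,"fingers": 0.008},
    {"rx": 0,"ry": 0,"rz": 0,"dx": 0,"dy": 0,"dz": 0,"fingers": 0.008},
    {"rx": 0,"ry": 0,"rz": 0,"dx": 0,"dy": 0,"dz": 0,"fingers": 0.008},
    {"rx": 0,"ry": 0,"rz": 0,"dx": 0,"dy": 0,"dz": 0,"fingers": 0.008},
  ],
  squeeze=40,
)

```text
time_s: 16.15
position: [0.4603, 0.2628, 0.0058]
tool_rot: [[-0.968, -0.251, 0.003], [-0.251, 0.968, 0.001], [-0.003, 0.0, -1.0]]
ft_force: [-1.0, -1.3, 7.4]
grip_width: 0.0165
gripper_force: 40.2
```

>>> arm_command(
  deltas=[
    {"rx": 0,"ry": 0,"rz": 0,"dx": 0,"dy": 0,"dz": -0.03,"fingers": 0.008},
    {"rx": 0,"ry": 0,"rz": 0,"dx": 0,"dy": 0,"dz": -0.04,"fingers": 0.008},
    {"rx": 0,"ry": 0,"rz": 0.148,"dx": 0,"dy": 0,"dz": -0.04,"fingers": 0.008},
    {"rx": 0,"ry": 0,"rz": 0.148,"dx": 0,"dy": 0,"dz": -0.04,"fingers": 0.008},
    {"rx": 0,"ry": 0,"rz": 0,"dx": -0.0067,"dy": -0.0467,"dz": 0,"fingers": 0.008},
    {"rx": 0,"ry": 0,"rz": 0,"dx": -0.0067,"dy": -0.0467,"dz": 0,"fingers": 0.008},
    {"rx": 0,"ry": 0,"rz": 0,"dx": -0.0067,"dy": -0.0467,"dz": 0,"fingers": 0.008},
    {"rx": 0,"ry": 0,"rz": 0,"dx": -0.0067,"dy": -0.0467,"dz": 0,"fingers": 0.008},
    {"rx": 0,"ry": 0,"rz": 0,"dx": -0.0067,"dy": -0.0467,"dz": 0,"fingers": 0.008},
    {"rx": 0,"ry": 0,"rz": 0,"dx": -0.0067,"dy": -0.0467,"dz": 0,"fingers": 0.008},
    {"rx": 0,"ry": 0,"rz": 0,"dx": -0.0067,"dy": -0.0467,"dz": 0,"fingers": 0.008},
    {"rx": 0,"ry": 0,"rz": 0,"dx": -0.0067,"dy": -0.0467,"dz": 0,"fingers": 0.008},
  ],
)

```text
time_s: 17.35
position: [0.4971, -0.1149, 0.155]
tool_rot: [[-0.999, 0.042, 0.001], [0.042, 0.999, -0.0], [-0.001, -0.0, -1.0]]
ft_force: [0.8, 0.5, -1.2]
grip_width: 0.0169
gripper_force: 39.4
```

>>> arm_command(
  deltas=[
    {"rx": 0,"ry": 0,"rz": 0,"dx": -0.0067,"dy": -0.0467,"dz": 0,"fingers": 0.008},
    {"rx": 0,"ry": 0,"rz": 0,"dx": -0.0067,"dy": -0.0467,"dz": 0,"fingers": 0.008},
    {"rx": 0,"ry": 0,"rz": 0,"dx": -0.0067,"dy": -0.0467,"dz": 0,"fingers": 0.008},
    {"rx": 0,"ry": 0,"rz": 0,"dx": -0.0067,"dy": -0.0467,"dz": 0,"fingers": 0.008},
    {"rx": 0,"ry": 0,"rz": 0,"dx": 0,"dy": 0,"dz": 0.04,"fingers": 0.008},
    {"rx": 0,"ry": 0,"rz": 0,"dx": 0,"dy": 0,"dz": 0.04,"fingers": 0.008},
    {"rx": 0,"ry": 0,"rz": 0,"dx": 0,"dy": 0,"dz": 0.03,"fingers": 0.008},
    {"rx": 0,"ry": 0,"rz": 0,"dx": 0,"dy": 0,"dz": 0,"fingers": 0.008},
    {"rx": 0,"ry": 0,"rz": 0,"dx": 0,"dy": 0,"dz": 0,"fingers": 0.008},
  ],
)

```text
time_s: 18.25
position: [0.5167, -0.3009, 0.0455]
tool_rot: [[-0.999, 0.042, 0.001], [0.042, 0.999, -0.001], [-0.001, -0.001, -1.0]]
ft_force: [-0.2, 0.7, -0.6]
grip_width: 0.0167
gripper_force: 39.4
```

```bash
python3 c.py k2 hook .5135 -.3008 -.046 .039 3
```

```text
hook [ 0.5194 -0.3015 -0.042 ] [0.78]
tip [254. 238.] 0.96 [ 0.5192 -0.3011]
18.35 [ 0.5173 -0.3013  0.0466] [0.0416 0.9991]
```

>>> arm_command(
  deltas=[
    {"rx": 0,"ry": 0,"rz": 0.003,"dx": 0.0025,"dy": 0.0004,"dz": 0.015,"fingers": 0.008},
    {"rx": 0,"ry": 0,"rz": 0,"dx": 0,"dy": 0,"dz": 0.01,"fingers": 0.008},
    {"rx": 0,"ry": 0,"rz": 0,"dx": 0,"dy": 0,"dz": 0.003,"fingers": 0.008},
    {"rx": 0,"ry": 0,"rz": 0,"dx": 0,"dy": 0,"dz": 0,"fingers": 0.008},
    {"rx": 0,"ry": 0,"rz": 0,"dx": 0,"dy": 0,"dz": 0,"fingers": 0.045},
    {"rx": 0,"ry": 0,"rz": 0,"dx": 0,"dy": 0,"dz": 0,"fingers": 0.045},
    {"rx": 0,"ry": 0,"rz": 0,"dx": 0,"dy": 0,"dz": 0,"fingers": 0.045},
    {"rx": 0,"ry": 0,"rz": 0,"dx": 0,"dy": 0,"dz": -0.04,"fingers": 0.045},
    {"rx": 0,"ry": 0,"rz": 0,"dx": 0,"dy": 0,"dz": -0.05,"fingers": 0.06},
    {"rx": 0,"ry": 0,"rz": 0,"dx": 0,"dy": 0,"dz": -0.04,"fingers": 0.06},
    {"rx": 0,"ry": 0,"rz": 0,"dx": 0,"dy": 0,"dz": 0,"fingers": 0.06},
    {"rx": 0,"ry": 0,"rz": 0,"dx": 0,"dy": 0,"dz": 0,"fingers": 0.06},
  ],
)

```text
time_s: 19.55
position: [0.514, -0.3002, 0.1469]
tool_rot: [[-0.999, 0.045, 0.001], [0.045, 0.999, -0.001], [-0.001, -0.001, -1.0]]
ft_force: [-0.5, 0.2, -0.2]
grip_width: 0.0604
gripper_force: 0.0
```

```bash
python3 c.py k3 hook .5145 -.3008 -.046 .012 5
python3 - <<'E'
from fit import *
a,_=pickle.load(open("k3.pkl","rb"))
print(fit([a],"felt",[.5135,-.3008,-.046],.009,3,5)[:2])
cv2.imwrite("pics/k3crop.png",cv2.resize(a["color"][80:280,120:400],None,fx=2.5,fy=2.5))
# rows/cols of felt
H=cv2.cvtColor(a["color"],cv2.COLOR_BGR2HSV);m=cv2.inRange(H,(100,80,30),(130,255,255))
m2=cv2.inRange(H,(15,90,60),(32,255,255))&cv2.dilate(cv2.morphologyEx(m,cv2.MORPH_CLOSE,np.ones((31,31))),np.ones((3,3)))
n,l,st,c=cv2.connectedComponentsWithStats(m2);i=1+np.argmax(st[1:,4]);print("hook blob",st[i])
x,y,w,h,_=st[i]
ys,xs=np.where(l==i);print(at(a,(xs[ys<y+3].mean(),y),.016),at(a,(xs[ys>y+h-4].mean(),y+h),.018))
E
```

```text
hook [ 0.5139 -0.3023 -0.0636] [0.78]
tip [253. 185.] 0.75 [ 0.5168 -0.3017]
tip [256. 184.] 0.4 [ 0.5152 -0.2991]
19.65 [ 0.5134 -0.2998  0.145 ] [0.0448 0.999 ]
(array([ 0.5136, -0.3001, -0.0526]), array([0.78]))
hook blob [ 245  153   18   69 1088]
[ 0.4827 -0.2995  0.016 ] [ 0.5558 -0.3026  0.018 ]
```

The hook lies centred on the felt, with origin about (0.514, −0.301) against the felt fit (0.5136, −0.300). Now the screwdriver.

>>> arm_command(
  deltas=[
    {"rx": 0,"ry": 0,"rz": 0,"dx": 0.005,"dy": 0.0465,"dz": -0.002,"fingers": 0.07},
    {"rx": 0,"ry": 0,"rz": 0,"dx": 0.005,"dy": 0.0465,"dz": 0,"fingers": 0.07},
    {"rx": 0,"ry": 0,"rz": 0,"dx": 0.005,"dy": 0.0465,"dz": 0,"fingers": 0.07},
    {"rx": 0,"ry": 0,"rz": 0,"dx": 0.005,"dy": 0.0465,"dz": 0,"fingers": 0.07},
    {"rx": 0,"ry": 0,"rz": 0,"dx": 0.005,"dy": 0.0465,"dz": 0,"fingers": 0.07},
    {"rx": 0,"ry": 0,"rz": 0,"dx": 0.005,"dy": 0.0465,"dz": 0,"fingers": 0.07},
    {"rx": 0,"ry": 0,"rz": 0,"dx": 0.005,"dy": 0.0465,"dz": 0,"fingers": 0.07},
    {"rx": 0,"ry": 0,"rz": 0,"dx": 0.005,"dy": 0.0465,"dz": 0,"fingers": 0.07},
    {"rx": 0,"ry": 0,"rz": 0,"dx": 0.005,"dy": 0.0465,"dz": 0,"fingers": 0.07},
    {"rx": 0,"ry": 0,"rz": 0,"dx": 0.005,"dy": 0.0465,"dz": 0,"fingers": 0.07},
    {"rx": 0,"ry": 0,"rz": 0,"dx": 0.005,"dy": 0.0465,"dz": 0,"fingers": 0.07},
    {"rx": 0,"ry": 0,"rz": 0,"dx": 0.005,"dy": 0.0465,"dz": 0,"fingers": 0.07},
  ],
)

```text
time_s: 20.85
position: [0.478, 0.2617, 0.1469]
tool_rot: [[-0.999, 0.045, -0.003], [0.045, 0.999, -0.001], [0.003, -0.001, -1.0]]
ft_force: [1.2, -0.5, 1.1]
grip_width: 0.0705
gripper_force: 0.0
```

>>> arm_command(
  deltas=[
    {"rx": 0,"ry": 0,"rz": 0,"dx": 0.005,"dy": 0.0465,"dz": 0,"fingers": 0.07},
    {"rx": 0,"ry": 0,"rz": 0,"dx": 0.005,"dy": 0.0465,"dz": 0,"fingers": 0.07},
    {"rx": 0,"ry": 0,"rz": 0,"dx": 0.005,"dy": 0.0465,"dz": 0,"fingers": 0.07},
    {"rx": 0,"ry": 0,"rz": -0.141,"dx": 0,"dy": 0,"dz": 0,"fingers": 0.07},
    {"rx": 0,"ry": 0,"rz": -0.141,"dx": 0,"dy": 0,"dz": 0,"fingers": 0.07},
    {"rx": 0,"ry": 0,"rz": -0.141,"dx": 0,"dy": 0,"dz": 0,"fingers": 0.07},
    {"rx": 0,"ry": 0,"rz": -0.141,"dx": 0,"dy": 0,"dz": 0,"fingers": 0.07},
    {"rx": 0,"ry": 0,"rz": -0.141,"dx": 0,"dy": 0,"dz": 0,"fingers": 0.07},
    {"rx": 0,"ry": 0,"rz": -0.141,"dx": 0,"dy": 0,"dz": 0,"fingers": 0.07},
    {"rx": 0,"ry": 0,"rz": 0,"dx": 0,"dy": 0,"dz": 0,"fingers": 0.07},
    {"rx": 0,"ry": 0,"rz": 0,"dx": 0,"dy": 0,"dz": 0,"fingers": 0.07},
  ],
)

```text
time_s: 21.95
position: [0.4699, 0.3998, 0.1472]
tool_rot: [[-0.699, -0.716, -0.002], [-0.716, 0.699, -0.001], [0.002, 0.001, -1.0]]
ft_force: [0.9, 0.4, 0.3]
grip_width: 0.0702
gripper_force: 0.0
```

```bash
python3 c.py s1 screwdriver .478 .412 .82 0 8;  python3 - <<'E'
from fit import *
a,_=pickle.load(open("s1.pkl","rb"))
H=cv2.cvtColor(a["color"],cv2.COLOR_BGR2HSV);m=cv2.inRange(H,(0,190,110),(6,255,255))|cv2.inRange(H,(174,190,80),(180,255,255))
m=cv2.morphologyEx(m,cv2.MORPH_CLOSE,np.ones((9,9)))
n,l,st,c=cv2.connectedComponentsWithStats(m);i=1+np.argmax(st[1:,4]);print(st[i])
r=cv2.minAreaRect(np.argwhere(l==i)[:,::-1].astype(np.float32));print(r)
print(at(a,r[0],.012),[at(a,c,.012)[:2].round(4) for c in cv2.boxPoints(r)])
E
```

```text
screwdriver [0.4763 0.4171 0.8781] [0.83]
tip [261. 196.] 0.89 [0.4762 0.4182]
22.05 [0.4701 0.3999 0.1477] [-0.7162  0.6979]
[ 245  152   28   58 1350]
((259.33502197265625, 180.69033813476562), (56.14267349243164, 25.078960418701172), 85.91438293457031)
[0.464  0.4021 0.012 ] [array([0.4549, 0.3714]), array([0.4354, 0.3879]), array([0.4736, 0.4345]), array([0.4942, 0.4171])]
```

Screwdriver at (0.477, 0.418, yaw 0.875); the handle's front end and the network's point agree with this. I'm gripping at its centre of mass.

>>> arm_command(
  deltas=[
    {"rx": 0,"ry": 0,"rz": -0.077,"dx": 0,"dy": 0,"dz": 0,"fingers": 0.07},
    {"rx": 0,"ry": 0,"rz": 0,"dx": 0,"dy": 0.0062,"dz": 0.04,"fingers": 0.07},
    {"rx": 0,"ry": 0,"rz": 0,"dx": 0,"dy": 0,"dz": 0.04,"fingers": 0.07},
    {"rx": 0,"ry": 0,"rz": 0,"dx": 0,"dy": 0,"dz": 0.04,"fingers": 0.07},
    {"rx": 0,"ry": 0,"rz": 0,"dx": 0,"dy": 0,"dz": 0.0215,"fingers": 0.07},
    {"rx": 0,"ry": 0,"rz": 0,"dx": 0,"dy": 0,"dz": 0,"fingers": 0.05},
    {"rx": 0,"ry": 0,"rz": 0,"dx": 0,"dy": 0,"dz": 0,"fingers": 0.015},
    {"rx": 0,"ry": 0,"rz": 0,"dx": 0,"dy": 0,"dz": 0,"fingers": 0.015},
    {"rx": 0,"ry": 0,"rz": 0,"dx": 0,"dy": 0,"dz": 0,"fingers": 0.015},
    {"rx": 0,"ry": 0,"rz": 0,"dx": 0,"dy": 0,"dz": 0,"fingers": 0.015},
    {"rx": 0,"ry": 0,"rz": 0,"dx": 0,"dy": 0,"dz": 0,"fingers": 0.015},
  ],
  squeeze=40,
)

```text
time_s: 23.15
position: [0.4663, 0.4045, 0.0087]
tool_rot: [[-0.639, -0.769, 0.003], [-0.769, 0.639, 0.002], [-0.003, -0.001, -1.0]]
ft_force: [0.0, 0.6, 7.8]
grip_width: 0.0249
gripper_force: 40.2
```

>>> arm_command(
  deltas=[
    {"rx": 0,"ry": 0,"rz": 0,"dx": 0,"dy": 0,"dz": -0.03,"fingers": 0.015},
    {"rx": 0,"ry": 0,"rz": 0.1316,"dx": 0,"dy": 0,"dz": -0.04,"fingers": 0.015},
    {"rx": 0,"ry": 0,"rz": 0.1316,"dx": 0,"dy": 0,"dz": -0.04,"fingers": 0.015},
    {"rx": 0,"ry": 0,"rz": 0.1316,"dx": 0,"dy": 0,"dz": -0.03,"fingers": 0.015},
    {"rx": 0,"ry": 0,"rz": 0.1316,"dx": 0,"dy": 0,"dz": 0,"fingers": 0.015},
    {"rx": 0,"ry": 0,"rz": 0.1316,"dx": 0,"dy": 0,"dz": 0,"fingers": 0.015},
    {"rx": 0,"ry": 0,"rz": 0.1316,"dx": 0,"dy": 0,"dz": 0,"fingers": 0.015},
    {"rx": 0,"ry": 0,"rz": 0.1316,"dx": 0,"dy": 0,"dz": 0,"fingers": 0.015},
    {"rx": 0,"ry": 0,"rz": 0,"dx": -0.0048,"dy": -0.0456,"dz": 0,"fingers": 0.015},
    {"rx": 0,"ry": 0,"rz": 0,"dx": -0.0048,"dy": -0.0456,"dz": 0,"fingers": 0.015},
    {"rx": 0,"ry": 0,"rz": 0,"dx": -0.0048,"dy": -0.0456,"dz": 0,"fingers": 0.015},
    {"rx": 0,"ry": 0,"rz": 0,"dx": -0.0048,"dy": -0.0456,"dz": 0,"fingers": 0.015},
  ],
)

```text
time_s: 24.35
position: [0.4765, 0.2193, 0.1475]
tool_rot: [[-0.999, 0.043, 0.001], [0.043, 0.999, 0.0], [-0.001, 0.0, -1.0]]
ft_force: [-0.0, -0.1, -0.8]
grip_width: 0.0253
gripper_force: 39.7
```

>>> arm_command(
  deltas=[
    {"rx": 0,"ry": 0,"rz": 0,"dx": -0.0048,"dy": -0.0456,"dz": 0,"fingers": 0.015},
    {"rx": 0,"ry": 0,"rz": 0,"dx": -0.0048,"dy": -0.0456,"dz": 0,"fingers": 0.015},
    {"rx": 0,"ry": 0,"rz": 0,"dx": -0.0048,"dy": -0.0456,"dz": 0,"fingers": 0.015},
    {"rx": 0,"ry": 0,"rz": 0,"dx": -0.0048,"dy": -0.0456,"dz": 0,"fingers": 0.015},
    {"rx": 0,"ry": 0,"rz": 0,"dx": -0.0048,"dy": -0.0456,"dz": 0,"fingers": 0.015},
    {"rx": 0,"ry": 0,"rz": 0,"dx": -0.0048,"dy": -0.0456,"dz": 0,"fingers": 0.015},
    {"rx": 0,"ry": 0,"rz": 0,"dx": -0.0048,"dy": -0.0456,"dz": 0,"fingers": 0.015},
    {"rx": 0,"ry": 0,"rz": 0,"dx": -0.0048,"dy": -0.0456,"dz": 0,"fingers": 0.015},
    {"rx": 0,"ry": 0,"rz": 0,"dx": -0.0048,"dy": -0.0456,"dz": 0,"fingers": 0.015},
    {"rx": 0,"ry": 0,"rz": 0,"dx": 0,"dy": 0,"dz": 0,"fingers": 0.015},
    {"rx": 0,"ry": 0,"rz": 0,"dx": 0,"dy": 0,"dz": 0,"fingers": 0.015},
  ],
)

```text
time_s: 25.45
position: [0.502, -0.1916, 0.147]
tool_rot: [[-0.999, 0.045, 0.0], [0.045, 0.999, 0.0], [-0.0, 0.0, -1.0]]
ft_force: [0.4, 0.1, -0.5]
grip_width: 0.025
gripper_force: 39.8
```

```bash
python3 c.py s2 screwdriver .518 -.191 -.046 .14 4
```

```text
screwdriver [ 0.5488 -0.1944 -0.0477] [0.56]
tip [253. 258.] 0.9 [ 0.518  -0.1933]
25.55 [ 0.5021 -0.1901  0.1471] [0.0424 0.9991]
```

The network's point (0.518, −0.193) matches the target. I lower, release and rise.

>>> arm_command(
  deltas=[
    {"rx": 0,"ry": 0,"rz": 0.002,"dx": 0.0005,"dy": 0,"dz": 0.04,"fingers": 0.015},
    {"rx": 0,"ry": 0,"rz": 0,"dx": 0,"dy": 0,"dz": 0.04,"fingers": 0.015},
    {"rx": 0,"ry": 0,"rz": 0,"dx": 0,"dy": 0,"dz": 0.035,"fingers": 0.015},
    {"rx": 0,"ry": 0,"rz": 0,"dx": 0,"dy": 0,"dz": 0.01,"fingers": 0.015},
    {"rx": 0,"ry": 0,"rz": 0,"dx": 0,"dy": 0,"dz": 0.004,"fingers": 0.015},
    {"rx": 0,"ry": 0,"rz": 0,"dx": 0,"dy": 0,"dz": 0,"fingers": 0.015},
    {"rx": 0,"ry": 0,"rz": 0,"dx": 0,"dy": 0,"dz": 0,"fingers": 0.045},
    {"rx": 0,"ry": 0,"rz": 0,"dx": 0,"dy": 0,"dz": 0,"fingers": 0.045},
    {"rx": 0,"ry": 0,"rz": 0,"dx": 0,"dy": 0,"dz": 0,"fingers": 0.045},
    {"rx": 0,"ry": 0,"rz": 0,"dx": 0,"dy": 0,"dz": -0.03,"fingers": 0.045},
    {"rx": 0,"ry": 0,"rz": 0,"dx": 0,"dy": 0,"dz": -0.04,"fingers": 0.045},
    {"rx": 0,"ry": 0,"rz": 0,"dx": 0,"dy": 0,"dz": -0.05,"fingers": 0.045},
  ],
)

```text
time_s: 26.75
position: [0.5011, -0.1906, 0.1386]
tool_rot: [[-0.999, 0.045, -0.002], [0.045, 0.999, 0.001], [0.002, 0.001, -1.0]]
ft_force: [0.9, -0.7, 0.5]
grip_width: 0.0447
gripper_force: 0.0
```

>>> arm_command(
  deltas=[
    {"rx": 0,"ry": 0,"rz": 0,"dx": -0.02,"dy": 0,"dz": -0.04,"fingers": 0.06},
    {"rx": 0,"ry": 0,"rz": 0,"dx": -0.03,"dy": 0,"dz": -0.04,"fingers": 0.06},
    {"rx": 0,"ry": 0,"rz": 0,"dx": -0.03,"dy": 0,"dz": 0,"fingers": 0.06},
    {"rx": 0,"ry": 0,"rz": 0,"dx": 0,"dy": 0,"dz": 0,"fingers": 0.06},
    {"rx": 0,"ry": 0,"rz": 0,"dx": 0,"dy": 0,"dz": 0,"fingers": 0.06},
    {"rx": 0,"ry": 0,"rz": 0,"dx": 0,"dy": 0,"dz": 0,"fingers": 0.06},
  ],
)

```text
time_s: 27.35
position: [0.5808, -0.1944, 0.2175]
tool_rot: [[-0.999, 0.045, -0.001], [0.045, 0.999, 0.001], [0.001, 0.001, -1.0]]
ft_force: [-0.3, -1.0, 0.1]
grip_width: 0.06
gripper_force: 0.0
```

```bash
python3 c.py fin screwdriver .5183 -.1912 -.046 .009 6;  python3 - <<'E'
from fit import *
a,_=pickle.load(open("fin.pkl","rb"))
for q,p,z in(("weight",[.499,-.104,-.046],.032),("hook",[.514,-.301,-.046],.012),("mahogany_corner",[.523,-.083,-.046],.012),("cork",[.5231,-.0816,-.046],.009),("felt",[.5135,-.3008,-.046],.009)):
    print(q,*fit([a],q,p,z,2,4)[:2])
E
```

```text
screwdriver [ 0.5278 -0.1933 -0.0414] [0.82]
tip [254. 119.] 0.78 [ 0.5172 -0.1917]
27.45 [ 0.5809 -0.1946  0.2178] [0.0454 0.999 ]
weight [ 0.499  -0.1046 -0.0193] [0.87]
hook [ 0.5136 -0.3025 -0.0516] [0.78]
mahogany_corner [ 0.5187 -0.0844 -0.0838] [0.81]
cork [ 0.518  -0.0792 -0.0284] [0.61]
felt [ 0.5135 -0.3006 -0.0395] [0.76]
```

View pics/fin.png

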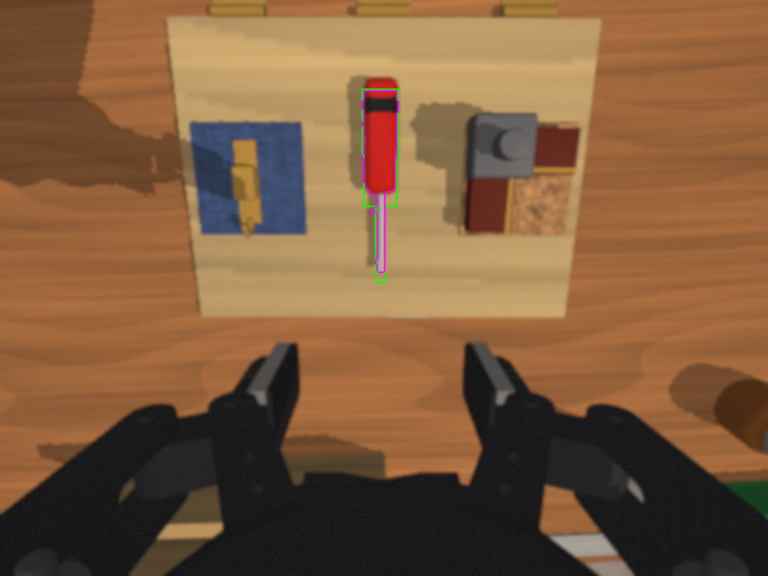

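Final view: hook on the felt at px (245,185), screwdriver upright at (381,78)–(380,272), and the weight on the mahogany mitre at (503,146). The screwdriver overlay slipped, so I compute its ends directly.

Run:
```python
from fit import *
a,_=pickle.load(open("fin.pkl","rb"))
for n,l,z in(("sd rear",(381,78),.022),("sd handle front",(380,193),.029),("sd tip",(380,272),.020),("hook block",(245,182),.026),("hook strip rear",(244,140),.016),
 ("flap nl",(167,18),.009),("flap nr",(601,20),.009),("flap fl",(202,317),.009),("flap fr",(565,317),.009),("corner front of left leg",(486,232),.032),("cork fr",(572,234),.012)):
    print(n,at(a,np.array(l)/1.5,z)[:2])
m=mask(a,"screwdriver",[.5183,-.1912,-.046],.009,8);ys,xs=np.where(m>0);print(ys.min(),ys.max(),at(a,(254,ys.min()),.02)[:2],at(a,(254,ys.max()+1),.02)[:2])
```

```text
sd rear [ 0.4441 -0.1885]
sd handle front [ 0.5283 -0.1931]
sd tip [ 0.5944 -0.1962]
hook block [ 0.5149 -0.2994]
hook strip rear [ 0.4827 -0.2992]
flap nl [ 0.3917 -0.3486]
flap nr [ 0.4081 -0.0197]
flap fl [ 0.6316 -0.36  ]
flap fr [ 0.6467 -0.0302]
corner front of left leg [ 0.5624 -0.1097]
cork fr [ 0.5704 -0.0312]
74 128 [ 0.467  -0.1895] [ 0.5291 -0.1924]
```

Screwdriver middle (0.519, −0.192) against the flap centre (0.519, −0.190): good. The hook block is at (0.515, −0.299). Handing in.

```bash
python3 -c "
from rig import env
print(env.close_job())"
```

```text
the job is handed in; nothing more can be done
None
```

The job is handed in at about 27 s of the 106 s allowed: everything asked for is in place and released, each item measuring within about 3 mm of its target, and the oak corner, jar and glue bottle were never touched.

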